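# Press the sprung stop and slide the shoe-care well open

### The job

Open the covered well of the oak shoe-care box: with a fingertip in the lid's finger hole, press the sprung brass stop down and, keeping it down, push the lid along so that it slides over the stop, all the way open to its end. Do it by pressing and pushing only; leave everything else on the bench lying where it is, and come away clear at the end.

Things in the scene. Friction and masses are not known exactly. Their poses are not given: they have to be found in the camera images.
- carebox: Pale-oak shoe-care box, fixed: 170 (x) x 342 (y) x 58 mm high. Origin: centre of its underside, on the bench. Covered well at its -y end, open cork-floored tray (floor 25 mm above the bench) at its +y end. The lid runs along +y in grooves of the long walls, 128 mm of it visible between the rails; open, it covers the tray. The lid cannot be lifted out.
- lid_hole (a point): Centre of the lid's finger hole at the lid's upper face, 52 mm above the bench. Axes as the box's: y is the opening direction, z up. Dark-edged, 56 mm along y, 44 mm along x, right through the 12 mm lid (underside 40 mm above the bench). Push on the hole's +y wall to open. Lid's +y edge is 55 mm, its -y edge 155 mm from here. Moves with the lid.
- lid (a joint): Travel of the lid along +y: 0 shut, 0.115 m fully open against its end stop. Stays where left; sliding friction 1.5 N, plus about 1 N of rubbing on the stop. While the stop stands up the lid moves at most about 3 mm.
- stop_top (a point): Centre of the top of the sprung stop: brass pad 46 mm along y, 26 along x, 8 thick, seen in the finger hole. It belongs to the box, moves only up and down, and does not travel with the lid. Up, its top is 48 mm above the bench, 4 mm below the lid's upper face; lid shut, its centre is 2 mm to the -y side of the hole's centre. Standing up, it blocks the hole's -y wall.
- stop (a joint): How far the stop is pressed: 0 up, 0.015 m hard end. Beyond 0.008 the lid can pass over it; 0.011 to 0.013 is comfortable, and the fingertip is then below the lid but clear of the tray floor and can travel on with the lid. Spring 3 N at first, plus 0.4 N per mm. Let go before the lid has gone about 5 mm, it springs up and blocks; later the lid keeps it down at about 0.008.
- polish_tin: Bystander: closed round tin of polish, 77 mm across, 27 mm high, loose near the box. Origin: centre of its underside.
- carabiner: Bystander: steel carabiner lying flat, 93 x 47 x 9 mm, loose near the box. Origin: its middle, on the bench.
- key_dish: Bystander: white ceramic dish 124 mm across, 24 mm high, with keys in it. Origin: centre of its underside.
- shoe_tree_a: Bystander: cedar shoe tree lying along its x axis, 266 mm long, 70 mm wide, 84 mm high at the knob of its heel. Origin: between toe and heel, on the bench.
- shoe_tree_b: Bystander: a second cedar shoe tree like the first.
- shoehorn: Bystander: long red plastic shoehorn lying along its x axis, 480 mm long, 41 mm wide, under 20 mm high. Origin: near its middle, on the bench.
- shoe_brush: Bystander: oak-backed shoe brush, 165 x 52 x 42 mm, long side along its x. Origin: centre of its underside.

How it is judged (in metres and radians):
On the way, in this order (a step that is already met when the one before it is completed fails the run):
1. a finger presses the sprung stop down clear of the lid while the lid is still all but shut (value of joint stop above 0.0075 m and value of joint lid below 0.02 m and contact force between the fingers and stop above 1 N), for 0.05 s.
2. the lid has slid on over the stop, which stays down (value of joint lid above 0.03 m and value of joint stop above 0.006 m), for 0.1 s.
At the end, for the whole second after the job is handed in: The lid is fully open (within 8 mm of its 115 mm travel) and at rest, and all seven bystanders lie within 20 mm of where they were (value of joint lid above 0.107 m and velocity of joint lid between -0.005 and 0.005 m/s and distance of each of polish_tin, carabiner, key_dish, shoe_tree_a, shoe_tree_b, shoehorn, shoe_brush from where it was at the start of the episode below 0.02 m); the robot touches nothing.
It fails at once if a bystander is lifted, carried or pushed more than 20 mm (distance of any of polish_tin, carabiner, key_dish, shoe_tree_a, shoe_tree_b, shoehorn, shoe_brush from where it was at the start of the episode above 0.02 m).
It also fails if it takes over 32 s, if anything falls off the work surface, if the arm or the gripper's body presses on something with over 40 N, if the wrist force passes 120 N, or if a joint passes its speed limit or range.

### The arm

A 7-joint arm with a two-finger parallel gripper is mounted at the origin on the work surface. World frame = base frame: x ahead of the robot, y to its left, z up, the work surface at z = 0. Lengths are in mm, angles in rad, forces in N, time in s.
With the tool pointing down it reaches from about 425 to 875 mm from the base axis. Payload 9.9 kg.
Tool frame: the origin (TCP) lies on the mounting face of the last link; the fingertips stand 173 mm ahead of it and the grasp point (between the pads) lies 155 mm ahead of it; z points along the fingers, y is the direction in which the jaws open and shut (so a half turn about z gives the same grasp; the last joint's range is limited). The gripper opens to 85 mm and grips with 20 to 120 N. Pads are 22 mm wide; open, the fingers measure 114 mm over their backs; the gripper's body (76 mm by 85 mm) begins 54 mm behind the grasp point. The pads swing forward as they close: fully open they stand 13 mm farther back than shut.
Start: joints at [1.023, 0.576, 0.025, 1.437, -0.015, 1.129, -0.057], TCP at [301.967, -603.697, 404.689] pointing down, gripper open.
Joint ranges: [-2.76, 2.76], [-0.34, 2.15], [-1.52, 1.57], [0.19, 2.46], [-1.09, 4.23], [0.17, 1.99], [-2.82, 2.82]. Speed limits (rad/s): [2.22, 2.22, 3.01, 3.01, 3.14, 3.14, 3.14].

### API

Orientations are given as a rotation vector (axis times angle).
In Python, from cell import bot, kin, cams, monitor gives the robot as it stands. Calls block until the motion is done:
- bot.goto(position, orientation): joint-space move of the TCP to a pose.
- bot.line_to(position, frame=None, rate=150, stop_force=None): straight line of the TCP; frame=None keeps the orientation; rate is the mean speed in mm/s. With stop_force (N) it stops when the force on the tool has changed by that much, and returns True; else False.
- bot.move_joints(angles): joint-space move.
- bot.move_gripper(opening, newtons=None): finger opening in mm; newtons is the grip in N (None keeps the last); returns when the fingers have stopped.
- bot.wait(seconds).
- kin.solve_ik(position, orientation): joint angles nearest the present ones, or None.
- cams.get_image(name): name is "side" or "top" or "wrist"; returns a dict with "pixels" (400x640x3 uint8, red, green, blue), "vfov" (degrees; the focal length in pixels is half the picture's height over the tangent of half this angle, whatever the lens; pixels are square), "cx", "cy" (the principal point, pixels), "cam_to_world" (4x4, takes a point from camera to world coordinates). Camera axes: x right, y up, looking along -z (the intrinsics and any distortion apply to the point x, -y, -z); pixel columns grow to the right and rows downward; lengths in mm; the calibration is good to about 2 mm. A picture is of the moment at which its call begins. There is no depth.
A pose or a line that the arm cannot do raises bot.PlanningError and nothing moves.
- bot.close_job(): hands the job in, once; it reports no verdict.
Readings, each from a call of its own:
- monitor.read_time(): time.
- monitor.read_joint_positions(): joint angles.
- monitor.read_qd(): joint speeds.
- monitor.read_tau(): joint torques, N m.
- monitor.read_tool_pos(): TCP position.
- monitor.read_eef_rot(): TCP orientation.
- monitor.read_wrist_force(): force on the tool from outside, world axes, zero at the start.
- monitor.read_ft_torque(): the same for the moment, N m.
- monitor.read_grip_width(): finger opening in mm.
Only numpy, scipy, OpenCV 4.12 (cv2) and the standard library are available. Lean on these libraries where they do the work, as an engineer would, in place of code of your own. Each camera call takes 0.05 s, during which the arm holds its last target. There are 200 camera calls.

## Working session

There is one attempt and no reset: what is moved stays moved. The work goes in short steps, each a Python script; the robot and the scene stay as the last script left them, time stands still between calls to the robot, and variables do not carry over. Pictures are saved under pics/ and viewed, about 8 in all and at most 12, crops included, and the job is handed in when it is done.

```bash
mkdir -p pics; ls
python3 - <<'E'
from cell import bot,kin,cams,monitor
import cv2,numpy as np
for n in ["top","side","wrist"]:
    d=cams.get_image(n); cv2.imwrite(f"pics/{n}0.png",d["pixels"][:,:,::-1]); print(n,{k:(np.round(v,4).tolist() if k=="cam_to_world" else v) for k,v in d.items() if k!="pixels"})
print(monitor.read_time(),monitor.read_eef_rot(),monitor.read_wrist_force(),monitor.read_grip_width())
E
```

```text
pics
top {'vfov': 43.52962796456557, 'cx': 317.36870661452883, 'cy': 205.3495274950015, 'cam_to_world': [[-0.0231, 0.9887, -0.1482, 287.5699], [-0.9997, -0.0223, 0.0073, -52.5173], [0.0039, 0.1484, 0.9889, 1490.4879], [0.0, 0.0, 0.0, 1.0]]}
side {'vfov': 52.70882891038386, 'cx': 322.5409334918378, 'cy': 199.39412875074288, 'cam_to_world': [[-0.9129, 0.3017, -0.2748, 204.8711], [-0.4081, -0.667, 0.6233, 667.0128], [0.0048, 0.6812, 0.7321, 895.5595], [0.0, 0.0, 0.0, 1.0]]}
wrist {'vfov': 70.14561335259637, 'cx': 323.1313931596488, 'cy': 192.32196571246703, 'cam_to_world': [[0.4466, 0.847, 0.2884, 375.6224], [-0.8948, 0.4228, 0.1439, -565.637], [-0.0001, -0.3223, 0.9466, 372.1563], [0.0, 0.0, 0.0, 1.0]]}
0.15 [-3.05633590e+00 -7.21801672e-01  5.42384414e-04] [ 0.39381069 -0.30632859  1.16511776] 85.36056944109568
```

View pics/top0.png

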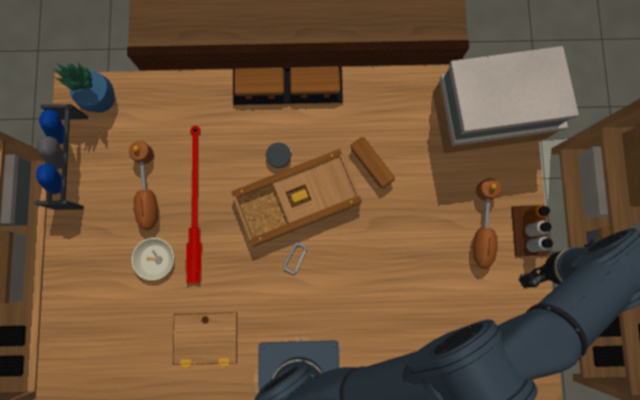

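View pics/side0.png

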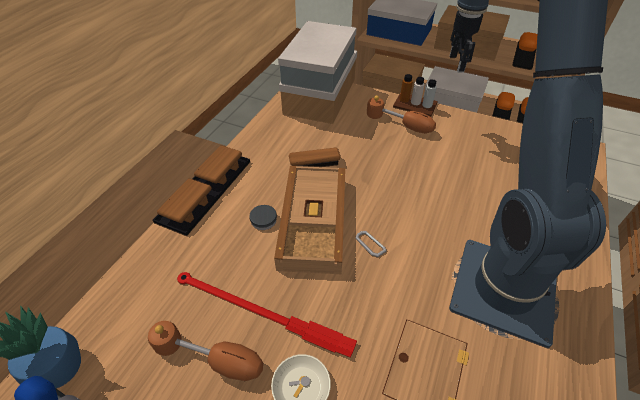

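The top view shows the box's outer corners at about (233,191), (340,152), (360,206) and (250,246). The hole is at about (299,195) and the tray points left (+y world). I'll enlarge the crops next to get exact pixels.

Run:
```python
import cv2,numpy as np
a=cv2.imread("pics/top0.png")[140:260,225:375]; b=cv2.imread("pics/side0.png")[150:280,265:365]
a=cv2.resize(a,None,fx=4,fy=4,interpolation=cv2.INTER_CUBIC)
b=cv2.resize(b,None,fx=4.5,fy=4.5,interpolation=cv2.INTER_CUBIC)
cv2.imwrite("pics/topc.png",a);cv2.imwrite("pics/sidec.png",b)
```

```text
(no output)
```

View pics/topc.png

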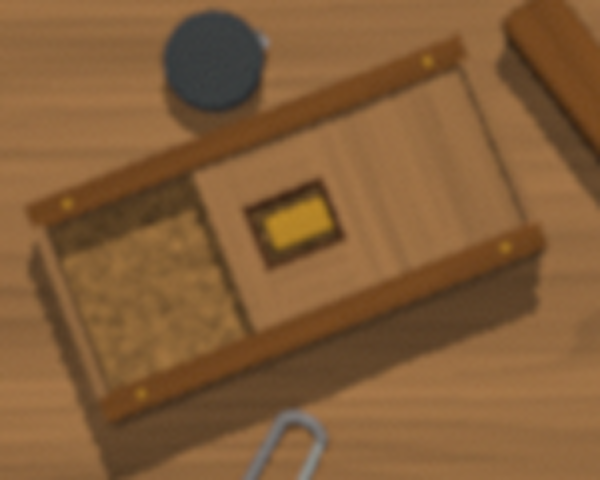

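View pics/sidec.png

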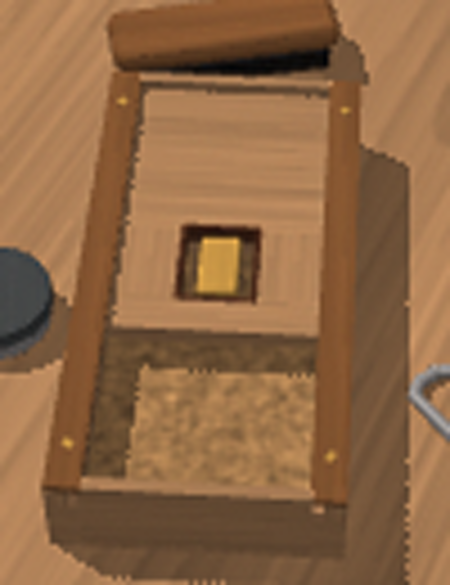

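Pixel readings, given in crop coordinates:
- **Top crop:** rail corners (27,210), (460,38), (543,232) and (108,417). Hole corners (245,206), (320,180), (345,240) and (268,270).
- **Side crop:** rail corners (43,490), (115,72), (360,82) and (345,503). Hole corners (175,298), (182,226), (262,226) and (257,302).

```bash
cat > h.py <<'E'
import numpy as np
def project(d,P,k=0.0,shape=400):
    T=np.array(d["cam_to_world"]); p=(np.atleast_2d(P)-T[:3,3])@T[:3,:3]
    f=200/np.tan(np.radians(d["vfov"]/2)); x=p[:,0]/-p[:,2]; y=-p[:,1]/-p[:,2]; s=1+k*(x*x+y*y)
    return np.c_[f*x*s+d["cx"],f*y*s+d["cy"]]
def box2w(pose,L):
    x,y,t=pose; L=np.atleast_2d(L); c,s=np.cos(t),np.sin(t)
    return np.c_[x+c*L[:,0]-s*L[:,1],y+s*L[:,0]+c*L[:,1],L[:,2]]
E
python3 - <<'E'
from cell import cams
from h import *
from scipy.optimize import least_squares
# order: (+x,+y),(+x,-y),(-x,-y),(-x,+y); box +y ~ world +y, +x ~ away
R=np.array([[85,171,58],[85,-171,58],[-85,-171,58],[-85,171,58]],float)
H=np.array([[22,28,52],[22,-28,52],[-22,-28,52],[-22,28,52]],float)
obs={"top":(np.array([[27,210],[460,38],[543,232],[108,417],[245,206],[320,180],[345,240],[268,270]]),4,(225,140)),
"side":(np.array([[43,490],[115,72],[360,82],[345,503],[175,298],[182,226],[262,226],[257,302]]),4.5,(265,150))}
D={n:cams.get_image(n) for n in obs}
O={n:(o+.5)/f-.5+np.array(off) for n,(o,f,off) in obs.items()}
def res(q,names):
    P=np.r_[box2w(q[:3],R),box2w(q[:3],H+[0,q[3],0])]
    return np.concatenate([(project(D[n],P,q[4+i])-O[n]).ravel() for i,n in enumerate(["top","side"]) if n in names])
for names in (["top"],["side"],["top","side"]):
    r=least_squares(lambda q:np.r_[res(q,names)],[550,-50,.37,0,0,0])
    print(names,np.round(r.x,3),np.round(r.fun.reshape(-1,2),1).tolist()); 
    print(" hole",box2w(r.x[:3],[0,r.x[3],52]).round(1))
    r=least_squares(lambda q:np.r_[res(np.r_[q,0,0],names)],[550,-50,.37,0]); print(" nok",np.round(r.x,3),box2w(r.x[:3],[0,r.x[3],52]).round(1),abs(r.fun).max())
E
```

```text
['top'] [ 5.31985e+02 -9.63000e-01  3.70000e-01 -7.02500e+00 -5.74000e-01
  0.00000e+00] [[0.3, -0.6], [-1.2, -1.1], [0.9, 2.6], [0.7, 1.0], [0.5, 0.8], [-0.5, 0.1], [-1.1, -1.2], [0.4, -1.4]]
 hole [[534.5  -7.5  52. ]]
 nok [ 5.3211e+02 -2.3510e+00  3.7100e-01 -5.7550e+00] [[534.2  -7.7  52. ]] 2.4445435863800924
['side'] [ 5.29232e+02 -3.50700e+00  3.60000e-01 -7.54200e+00 -4.00000e-03
 -5.00000e-02] [[-0.3, -0.5], [-0.5, 0.1], [0.4, 0.3], [0.6, 0.2], [1.0, -0.7], [1.2, 0.4], [-1.2, 1.2], [-1.3, -0.8]]
 hole [[531.9 -10.6  52. ]]
 nok [ 5.29277e+02 -3.68400e+00  3.60000e-01 -7.36300e+00] [[531.9 -10.6  52. ]] 1.2829066830707347
['top', 'side'] [ 5.30468e+02 -2.12500e+00  3.66000e-01 -7.25400e+00 -4.41000e-01
 -2.09000e-01] [[0.3, -0.5], [-0.5, -0.6], [1.3, 3.3], [0.7, 1.4], [1.0, 1.2], [-0.0, 0.6], [-0.6, -0.7], [0.8, -1.0], [-0.4, -0.5], [-1.3, 0.4], [-0.5, 0.4], [0.3, 0.1], [0.4, -0.4], [0.5, 0.7], [-1.8, 1.4], [-1.9, -0.5]]
 hole [[533.1  -8.9  52. ]]
 nok [ 5.30631e+02 -3.04200e+00  3.66000e-01 -6.37200e+00] [[532.9  -9.   52. ]] 3.243808006288191
```

Both cameras put the hole near (533, -9) with yaw about 0.366. I'll close the gripper, move above the hole with the jaw axis along box y, and look with the wrist camera.

```bash
cat >> h.py <<'E'
from scipy.spatial.transform import Rotation
def ori(t):
    c,s=np.cos(t),np.sin(t)
    return Rotation.from_matrix(np.array([[c,s,0],[s,-c,0],[0,0,-1]])).as_rotvec()
E
python3 - <<'E'
from cell import bot,kin,cams,monitor
from h import *
import cv2
bot.move_gripper(0,30)
print(monitor.read_grip_width(),monitor.read_time())
bot.goto([533,-9,360],ori(.366))
print(monitor.read_tool_pos(),monitor.read_time(),monitor.read_joint_positions(),monitor.read_wrist_force())
d=cams.get_image("wrist"); cv2.imwrite("pics/w1.png",d["pixels"][:,:,::-1])
import pickle; pickle.dump(d,open("w1.pkl","wb"))
print(project(d,[monitor.read_tool_pos()-np.array([0,0,173])]))
E
```

```text
-0.1262175239506617 1.0167
[533.14282174  -9.99509077 360.01277705] 3.3 [ 0.0165544   0.41426066 -0.12206155  1.8701635   0.06522266  0.8609003
 -1.34412404] [-1.3544906  -0.02333904 -0.00220881]
[[324.29802851 250.7564714 ]]
```

View pics/w1.png

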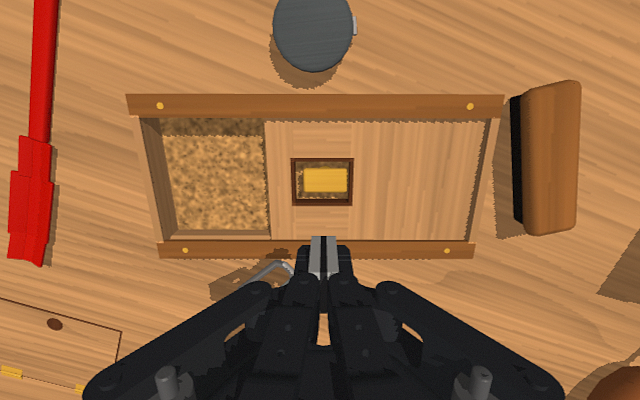

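The wrist view shows these pixels:
- Hole: (291,158), (353,158), (352,206) and (292,206).
- Rail corners: (126,94), (504,94), (475,258) and (159,258).
- Fingertips, shut, end near (323,237).

The tray is on the left, which is +y.

Run:
```python
from h import *
import pickle
from scipy.optimize import least_squares
d=pickle.load(open("w1.pkl","rb"))
R=np.array([[85,171,58],[85,-171,58],[-85,-171,58],[-85,171,58]],float)
H=np.array([[22,28,52],[22,-28,52],[-22,-28,52],[-22,28,52]],float)
S=np.array([[13,21,48],[13,-25,48],[-13,-25,48],[-13,21,48]],float)
O=np.array([[126,94],[504,94],[475,258],[159,258],[291,158],[353,158],[352,206],[292,206],[303,167],[347.5,167],[348,193],[303,193]],float)
def res(q,k):
    P=np.r_[box2w(q[:3],R),box2w(q[:3],H+[0,q[3],0]),box2w(q[:3],S+[0,q[3],0])]; return (project(d,P,k)-O).ravel()
for fk in (0,1):
    r=least_squares(lambda q:res(q,q[4]*fk),[530,-2,.366,-7,0],loss="soft_l1")
    print(r.x.round(3),box2w(r.x[:3],[0,r.x[3],52]).round(1)); print(res(r.x,r.x[4]*fk).reshape(-1,2).round(1).tolist())
r=least_squares(lambda q:res(np.r_[q,0],0)[8:],[533,-2,.366]); print(r.x)
```

```text
[ 5.30555e+02 -3.41000e+00  3.64000e-01 -6.87200e+00  0.00000e+00] [[533.   -9.8  52. ]]
[[-1.4, -1.1], [2.4, -1.1], [-0.9, 0.2], [0.7, 0.6], [4.0, 2.6], [-1.3, 2.5], [-1.7, -3.8], [4.3, -3.7], [-0.5, 1.5], [0.6, 1.4], [-0.6, -0.2], [0.1, -0.2]]
[ 5.30548e+02 -2.83900e+00  3.63000e-01 -7.40900e+00 -1.60000e-02] [[533.2  -9.8  52. ]]
[[-0.2, -0.4], [0.3, -0.5], [-2.2, -0.3], [1.1, -0.0], [4.0, 2.4], [-1.3, 2.4], [-1.7, -3.9], [4.3, -3.9], [-0.4, 1.3], [0.6, 1.3], [-0.6, -0.4], [0.1, -0.4]]
[ 5.32906143e+02 -9.18166367e+00  3.64522137e-01]
```

Hole centre is (533, -9.5) with yaw 0.364, and all the fits agree. I'll descend 4 mm to the +y side of centre and find the stop by contact.

Run:
```python
from cell import bot,monitor
from h import *
t=.364; u=np.array([-np.sin(t),np.cos(t)]); p=np.array([533,-9.3])+4*u
bot.line_to([*p,173+58],rate=120); print(monitor.read_tool_pos(),monitor.read_wrist_force())
f0=monitor.read_wrist_force()
print(bot.line_to([*p,173+38],rate=12,stop_force=2.2)); print(monitor.read_tool_pos(),monitor.read_wrist_force()-f0,monitor.read_time())
```

```text
[531.84481719  -5.59028369 231.58267539] [ 0.21576113 -0.43493967 -0.10607309]
True
[531.59366591  -5.54273724 220.4075003 ] [0.47046083 1.92182618 2.75339278] 5.5167
```

Contact came at tip z of about 47.4 mm, which matches the stop top (48 mm) and not the lid (52 mm). I'll press 12 mm down and check the force.

Run:
```python
from cell import bot,monitor
from h import *
t=.364; u=np.array([-np.sin(t),np.cos(t)]); p=np.array([533,-9.3])+4*u
bot.line_to([*p,208.6],rate=25); bot.wait(.2); print(monitor.read_tool_pos(),monitor.read_wrist_force())
bot.line_to([*(p+22*u),208.6],rate=30); print(monitor.read_tool_pos(),monitor.read_wrist_force(),monitor.read_time())
```

```text
[531.66706712  -5.55945049 208.67867746] [-0.96384637 -0.53082577  7.87672248]
[524.37266483  13.92329629 208.86654161] [ 1.81981332 -3.85341801  7.81526872] 7.2167
```

The press reads 7.9 N, or about 12 mm, and the pushing force is about 4 N along y. Now I'll push on to the end stop.

Run:
```python
from cell import bot,monitor,cams
from h import *
import cv2
t=.364; u=np.array([-np.sin(t),np.cos(t)]); c=np.array([533,-9.3])
s=lambda:(np.dot(monitor.read_tool_pos()[:2]-c,u).round(1),monitor.read_wrist_force().round(1),monitor.read_time())
bot.line_to([*(c+75*u),208.6],rate=60); print(s())
print(bot.line_to([*(c+118*u),208.6],rate=50,stop_force=15)); print(s())
print(bot.line_to([*(c+142*u),208.6],rate=25,stop_force=15)); print(s())
for n in("top","wrist"): cv2.imwrite(f"pics/{n}2.png",cams.get_image(n)["pixels"][:,:,::-1])
```

```text
(np.float64(75.3), array([ 0.1, -0. , -0.1]), 8.1833)
False
(np.float64(118.4), array([-0. ,  0.2,  0.9]), 9.1917)
True
(np.float64(129.3), array([ 2.6, -4.1,  2.1]), 9.7917)
```

View pics/wrist2.png

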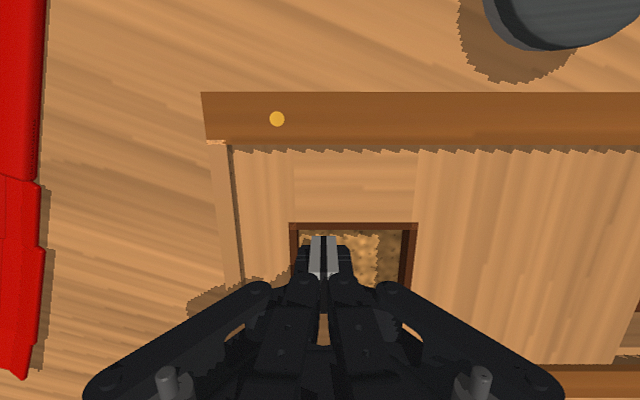

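The wrist view shows the lid's leading edge (column ~232) close to the tray end wall (column ~205–225), with the fingers still in the hole. The force trip at 129 mm matches the end stop. I'll back off the wall, lift and check.

Run:
```python
from cell import bot,monitor,cams
from h import *
import cv2
t=.364; u=np.array([-np.sin(t),np.cos(t)]); c=np.array([533,-9.3])
bot.line_to([*(c+130*u),208.6],rate=10,stop_force=15);bot.wait(.2); print(monitor.read_wrist_force())
bot.line_to([*(c+120*u),208.6],rate=25); print(monitor.read_wrist_force())
bot.line_to([*(c+120*u),370],rate=100); bot.wait(.3); print(monitor.read_tool_pos(),monitor.read_wrist_force(),monitor.read_time())
d=cams.get_image("wrist"); a=d["pixels"][:,:,::-1].copy()
H=np.array([[22,28,52],[22,-28,52],[-22,-28,52],[-22,28,52],[0,55,52]],float)
for off in(108,):
  for q in project(d,box2w([530.55,-3,.364],H+[0,off,0])): cv2.circle(a,tuple(int(v) for v in q.round()),2,(255,0,255),-1)
tp=cams.get_image("top")["pixels"][:,:,::-1]
cv2.imwrite("pics/w3.png",a); cv2.imwrite("pics/t3.png",tp)
```

```text
[ 2.4469099  -4.59056325  0.70626851]
[0.206213   0.36854285 0.32529616]
[490.26428968 102.84383877 369.82741997] [ 0.22104045  0.80943761 -0.49441322] 12.9583
```

View pics/w3.png

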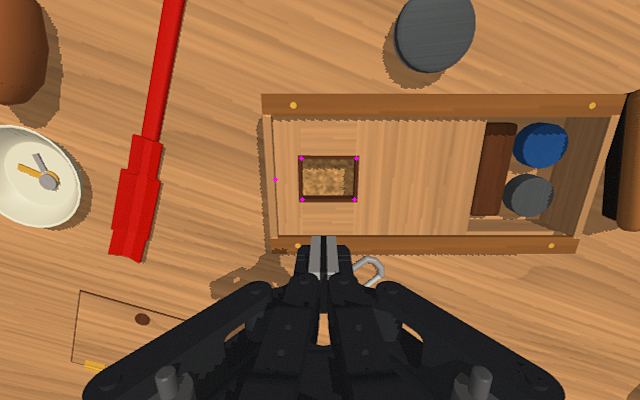

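View pics/t3.png

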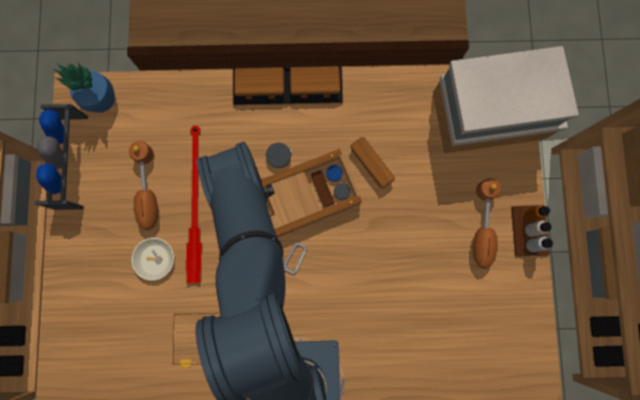

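The hole corners (299–357, 156–200) and the lid edge (column 275) match the full-open prediction to within about 2 px. The well is uncovered, the bystanders sit where they were, and the gripper is clear.

Run:
```python
from cell import bot
print(bot.close_job())
```

```text
the job is handed in; nothing more can be done
None
```

The lid of the shoe-care box is fully open and the job is handed in; the system gave no verdict.

- **What I did:** With the gripper shut, I put the fingertips in the finger hole and touched the stop at about 47 mm above the bench. I pressed it about 12 mm (7.9 N). Keeping that depth, I pushed the lid along +y until it hit its end stop, then backed off the hole wall and lifted straight out.
- **Last checks:** In the final wrist picture the hole and the lid's edge match the prediction for 115 mm of travel to within about 2 px. The well is uncovered.
- **Bystanders:** Those visible in the top view lie where they started. The arm never went low near any of them.
- **Clearance and time:** The gripper was about 140 mm above the box and the wrist force was near zero. The clock read 13 s of the 32 s allowed.
- **Disagreements:** The fixed cameras differed by about 3 mm on where the hole was, and the wrist camera settled it. The hole's dark rim looked about 3 mm larger than the stated size. No check failed.

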